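# Switch off, open, snap in the cells, cover and switch on

### The job

Switch the charger off before opening it (chrome toggle fully over towards the robot), then lift its cover off, set it aside and push every loose battery cell on the shelf straight down into a bay of its own until it snaps fully home, stopping once it has clicked rather than bearing down on the sprung contact below. When all are in, set the cover back on the rim so that it sits seated and level, and only then throw the toggle fully over, away from the robot, to start charging. Leave the other things on the shelf where they are.

Things in the scene. Friction and masses are not known exactly. Their poses are not given: they have to be found in the camera images.
- charger: fixed grey cast charger: an open tub, outside 156 (its x) x 242 (its y) mm, walls 6 mm thick, rim 62 mm and inner floor 8 mm above the shelf; on its +y side a 40 mm high pod with an aluminium faceplate carries the toggle. Origin: centre of the tub's underside, at shelf level; x points roughly away from the robot, z up. Place and yaw vary.
- bay0 (a point): point 14 mm above the shelf in the middle of the bay nearest the charger's -y side: the origin of a cell lies here when it is snapped home, its x along the charger's x, either way round. At each end of a bay is a sprung steel clip nose; a cell lowered straight in first rests with its ribs on the noses, about 15 mm too high (its top then 9 mm above the rim).
- bay1 (a point): the same for the middle bay (bays are 64 mm apart along the charger's y). From the noses, pushing a cell down meets a peak of about 15 to 20 N in the first 5 mm; the resistance fades after 8 mm, then the clips themselves pull it down (up to 17 N) onto the sprung contact plate and hold it there.
- bay2 (a point): the same for the bay nearest the charger's +y side, beside the toggle. Every bay has low guide cheeks (top 24 mm above the shelf, near the cell's ends, clear of the middle) that leave a cell 3.5 mm play to each side.
- cover_seat (a point): point 52 mm above the shelf in the middle of the tub (10 mm below the rim): the cover's origin lies here when the cover is seated. While it is off, there is room for it on the bare shelf on the robot's right, beyond the cells (about x 0.47, y -0.41).
- cover: loose aluminium cover: plate 166 (its x) x 252 (y) x 6 mm, about 0.45 kg; a 10 mm deep lip below fits inside the rim with 4 mm play. Origin: centre of the lip's lower edge; plate top 16 mm above it. Black grip bar on top: 80 (along x) x 20 (y), top 52 mm above the origin. Starts seated on the charger; goes back with its x along the charger's x, either way round.
- cell0: battery cell: black plastic block, grey end bands, 92 long (its x) x 34 wide (y) x 42 mm tall, 0.21 to 0.36 kg, same after a half turn. Origin: underside centre, z up. On each end a round steel rib (5 mm radius, along y, axis 14 mm above the underside) reaches to 51.5 mm from the middle. Stands upright on the shelf at the start. Absent (None) in some runs.
- cell1: as cell0
- cell2: as cell0
- toggle (a joint): chrome toggle's angle, rad: 0 at the near stop, leaning towards the robot (charger's -x, off), 1.0 at the far stop, leaning away (+x, on); it starts on, at 0.88 to 1. It takes about 1 N at the tip and stays where left.
- toggle_tip (a point): centre of the ball (13 mm radius) at the toggle's end, 70 mm from its hinge; the hinge lies along the charger's y, 62 mm above the shelf, 163 mm from the charger's origin towards +y. The tip moves 34 mm to either side of upright, along the charger's x.
- contact0 (a joint): how far the copper contact plate under bay0 is pushed down, m: 0 empty, about 0.001 with a cell snapped home; it yields 1 mm per 12 N, bottoms at 0.006 and is overloaded beyond 0.004.
- contact1 (a joint): the same under bay1
- contact2 (a joint): the same under bay2
- heat_sink: bystander: grey finned heat sink, 60 x 90 x 40 mm, loose; leave alone. Origin: underside centre.
- cell_insert: bystander: empty red plastic cell tray insert, 90 x 160 x 35 mm, loose; leave alone. Origin: underside centre.
- lug0: bystander: copper cable lug about 70 mm long, loose; leave alone.
- lug1: bystander: a second copper lug like lug0; leave alone.
There are look-alikes about, which are no part of the job. What is shaped like the cell1 but orange is not meant. Leave any pink look-alike of the cell2 alone.

How it is judged:
On the way, in this order (a step that is already met when the one before it is completed fails the run):
1. the toggle is thrown back fully towards the robot (off) while the cover is still on (value of joint toggle below 0.15 rad and horizontal distance between cover and cover_seat below 0.01 m and z of cover in the frame of charger between 0.048 and 0.0545 m and angle between cover's own z axis and vertical below 0.025 rad and angle between the x axis of cover and the x axis of charger, either way round below 0.08 rad and linear speed of cover below 0.02 m/s), for 0.2 s.
2. every cell present is snapped home in a bay of its own and let go (((horizontal distance between cell0 and bay0 below 0.007 m and z of cell0 in the frame of charger below 0.0175 m) or (horizontal distance between cell0 and bay1 below 0.007 m and z of cell0 in the frame of charger below 0.0175 m) or (horizontal distance between cell0 and bay2 below 0.007 m and z of cell0 in the frame of charger below 0.0175 m)) and angle between the x axis of each of cell0, cell1, cell2 and the x axis of charger, either way round below 0.1 rad and angle between each of cell0, cell1, cell2's own z axis and vertical below 0.05 rad and ((horizontal distance between cell1 and bay0 below 0.007 m and z of cell1 in the frame of charger below 0.0175 m) or (horizontal distance between cell1 and bay1 below 0.007 m and z of cell1 in the frame of charger below 0.0175 m) or (horizontal distance between cell1 and bay2 below 0.007 m and z of cell1 in the frame of charger below 0.0175 m)) and ((horizontal distance between cell2 and bay0 below 0.007 m and z of cell2 in the frame of charger below 0.0175 m) or (horizontal distance between cell2 and bay1 below 0.007 m and z of cell2 in the frame of charger below 0.0175 m) or (horizontal distance between cell2 and bay2 below 0.007 m and z of cell2 in the frame of charger below 0.0175 m)) and contact force between the fingers and cell0 below 0.3 N and contact force between the fingers and cell1 below 0.3 N and contact force between the fingers and cell2 below 0.3 N), for 0.2 s.
3. the cover sits seated and level on the rim and is let go (horizontal distance between cover and cover_seat below 0.01 m and z of cover in the frame of charger between 0.048 and 0.0545 m and angle between cover's own z axis and vertical below 0.025 rad and angle between the x axis of cover and the x axis of charger, either way round below 0.08 rad and linear speed of cover below 0.02 m/s and contact force between the fingers and cover below 0.3 N), for 0.2 s.
4. the toggle is thrown fully over, away from the robot (value of joint toggle above 0.85 rad), for 0.2 s.
At the end, for the whole second after the job is handed in: Every cell present is home in a bay (within 3.5 mm of full depth, 7 mm sideways, straight within 0.1 rad and upright), the cover lies on the rim within 2.5 mm in height, 10 mm sideways, level within 0.025 rad and straight within 0.08 rad, at rest, and the toggle stands past 0.85 rad (((horizontal distance between cell0 and bay0 below 0.007 m and z of cell0 in the frame of charger below 0.0175 m) or (horizontal distance between cell0 and bay1 below 0.007 m and z of cell0 in the frame of charger below 0.0175 m) or (horizontal distance between cell0 and bay2 below 0.007 m and z of cell0 in the frame of charger below 0.0175 m)) and angle between the x axis of each of cell0, cell1, cell2 and the x axis of charger, either way round below 0.1 rad and angle between each of cell0, cell1, cell2's own z axis and vertical below 0.05 rad and ((horizontal distance between cell1 and bay0 below 0.007 m and z of cell1 in the frame of charger below 0.0175 m) or (horizontal distance between cell1 and bay1 below 0.007 m and z of cell1 in the frame of charger below 0.0175 m) or (horizontal distance between cell1 and bay2 below 0.007 m and z of cell1 in the frame of charger below 0.0175 m)) and ((horizontal distance between cell2 and bay0 below 0.007 m and z of cell2 in the frame of charger below 0.0175 m) or (horizontal distance between cell2 and bay1 below 0.007 m and z of cell2 in the frame of charger below 0.0175 m) or (horizontal distance between cell2 and bay2 below 0.007 m and z of cell2 in the frame of charger below 0.0175 m)) and horizontal distance between cover and cover_seat below 0.01 m and z of cover in the frame of charger between 0.048 and 0.0545 m and angle between cover's own z axis and vertical below 0.025 rad and angle between the x axis of cover and the x axis of charger, either way round below 0.08 rad and linear speed of cover below 0.02 m/s and value of joint toggle above 0.85 rad); the robot touches nothing.
It fails at once if a contact plate is pushed down more than 4 mm (about 48 N): bearing down after the click (value of joint any of contact0, contact1, contact2 above 0.004 m).
It fails at once if a bystander is shifted by more than 30 mm (distance of any of heat_sink, cell_insert, lug0, lug1 from where it was at the start of the episode above 0.03 m).
Of cell0, cell1, cell2 only 2 to 3 are there at a start; the rules pass over those that are not, and their reading is None.
At some moment in a run one of cell0, cell1, cell2, cover may be knocked a few centimetres aside while the robot is not near it.
It also fails if it takes over 210 s, if anything falls off the work surface, if the arm or the gripper's body presses on something with over 40 N, if the wrist force passes 120 N, or if a joint passes its speed limit or range.

### The arm

A 6-joint arm with a two-finger parallel gripper is mounted at the origin on the work surface. World frame = base frame: x ahead of the robot, y to its left, z up, the work surface at z = 0. Lengths are in m, angles in rad, forces in N, time in s.
With the tool pointing down it reaches from about 0.25 to 0.775 m from the base axis. Payload 8.9 kg.
Tool frame: the origin (TCP) lies midway between the tips of the shut fingers; the grasp point (between the pads) lies 19 mm behind it; x points along the fingers, y is the direction in which the jaws open and shut, and the axes are right-handed (so a half turn about x gives the same grasp; the last joint's range is limited). The gripper opens to 85 mm and grips with 20 to 120 N. Pads are 22 mm wide; open, the fingers measure 114 mm over their backs; the gripper's body (76 mm by 85 mm) begins 54 mm behind the grasp point. The pads swing forward as they close: fully open they stand 13 mm farther back than shut.
Start: joints at [-1.382, 0.291, -0.153, 1.127, 0, 1.431], TCP at [0.169, -0.497, 0.231] pointing down, gripper open.
Joint ranges: [-2.52, 2.52], [-0.91, 1.74], [-1.3, 1.37], [-1.96, 2.02], [-1.52, 1.47], [-3.14, 3.14]. Speed limits (rad/s): [2.22, 2.22, 2.79, 3.14, 3.14, 3.14].

### API

Orientations are given as a rotation vector (axis times angle).
In Python, from rig import sensors, cams, job gives the robot as it stands.
- The arm moves only by the shell command python3 -m crank 'ROWS' [FORCE]. ROWS is JSON, a list of rows, each a list of 7 numbers: the gripper command: -1 is shut, 1 is fully open, values between are in proportion, then the shift along the tool's x, y, z scaled (see below), then the turn, a rotation vector about the tool's x, y, z scaled (see below). In form: [[claw, dx, dy, dz, wx, wy, wz], ...]. A call has 1 to 5 rows; each row is the pose to reach, as a shift and turn from the pose commanded when the call began, along the tool's axes at that moment; what a row does not reach only later rows make up. The controller multiplies each number of a shift by 25 cm and each number of a turn by pi/2 rad. A row lasts 1/8 s, in which the tool goes at most 62.5 mm and 10.7 degrees, less where a joint would pass 70% of its speed; a pose out of reach is approached as far as the arm can. A call with a number of a shift or a turn outside -1 to 1 is refused whole. A call with a gripper value outside its range is refused whole. The fingers move at their own pace and stop on an object; FORCE is the grip in N (left out, the last holds). Time passes only in rows, so rows that repeat a pose let the fingers close. It gives the time, the measured TCP pose, the force and the opening at its end, in the units of the state.
- sensors.observe(): the state, without advancing time (a new reading comes with each control period).
- cams.snapshot(name): name is "side" or "top" or "wrist"; returns a dict with "pixels" (400x640x3 uint8, blue, green, red), "K" (3x3 intrinsics, pixels), "T" (4x4, takes a point from camera to world coordinates). Camera axes: x right, y down, z forward; pixel columns grow to the right and rows downward; lengths in m; the calibration is good to about 2 mm. The wrist camera is an equidistant fisheye: a pixel r from the principal point sees the ray r / f radians off the axis. A picture is of the moment at which its call begins. There is no depth.
- job.hand_in(): hands the job in, once; it reports no verdict.
The state is a dict: "clock": time; "joint_pos": joint angles; "qd": joint speeds; "joint_efforts": joint torques, N m; "ee_pos": TCP position; "tool_rot": TCP orientation; "wrist_force": force on the tool from outside, world axes, zero at the start; "wrist_torque": the same for the moment, N m; "grip_width": finger opening in m.
Only numpy, scipy, OpenCV 4.12 (cv2) and the standard library are available. Lean on these libraries where they do the work, as an engineer would, in place of code of your own. Each camera call takes 0.05 s, during which the arm holds its last target. There are 200 camera calls.

## Working session

There is one attempt and no reset: what is moved stays moved. The work goes in short steps, Python scripts to look and compute and a shell command to move; the robot and the scene stay as the last step left them, time stands still between calls to the robot, and variables do not carry over. Pictures are saved under pics/ and viewed, about 12 in all and at most 16, crops included, and the job is handed in when it is done.

```bash
ls; mkdir -p pics; python3 - <<'E'
from rig import sensors,cams
import cv2,numpy as np
print(sensors.observe())
for n in("top","side"):
    s=cams.snapshot(n); cv2.imwrite(f"pics/{n}0.png",s["pixels"]); print(n,s["K"],s["T"]); np.savez(f"{n}.npz",K=s["K"],T=s["T"])
E
```

```text
pics
{'clock': 0.0, 'joint_pos': array([-1.38230731e+00,  2.91294879e-01, -1.54084882e-01,  1.12669678e+00,
       -1.09037026e-06,  1.43148002e+00]), 'qd': array([-0.00077487,  0.00077691,  0.00038878, -0.00110695,  0.00082681,
        0.00124792]), 'joint_efforts': array([-3.41300265e-04, -5.37145436e+01,  3.31367862e+01,  1.60299323e-02,
       -1.76457329e-04, -1.17756096e-05]), 'ee_pos': array([ 0.16894864, -0.49663355,  0.23074018]), 'tool_rot': array([ 2.04447562,  0.3394599 , -2.0445431 ]), 'wrist_force': array([-0.16227466, -0.02150296,  0.04373053]), 'wrist_torque': array([-0.01256841,  0.05136224,  0.00248592]), 'grip_width': 0.08546197364526577}
top [[508.78460658   0.         316.78144392]
 [  0.         508.78460658 199.80421101]
 [  0.           0.           1.        ]] [[ 0.01563133 -0.99503599  0.09828038  0.44321174]
 [-0.99987027 -0.01517334  0.00540579  0.03287904]
 [-0.00388772 -0.09835213 -0.99514408  1.4119789 ]
 [ 0.          0.          0.          1.        ]]
side [[381.04648439   0.         313.07560561]
 [  0.         381.04648439 194.9460676 ]
 [  0.           0.           1.        ]] [[-0.8146756  -0.42943529  0.38972941  0.2362084 ]
 [-0.57989515  0.59742576 -0.55389898  0.5115019 ]
 [ 0.00502938 -0.67725017 -0.73573562  0.78880696]
 [ 0.          0.          0.          1.        ]]
```

View pics/top0.png

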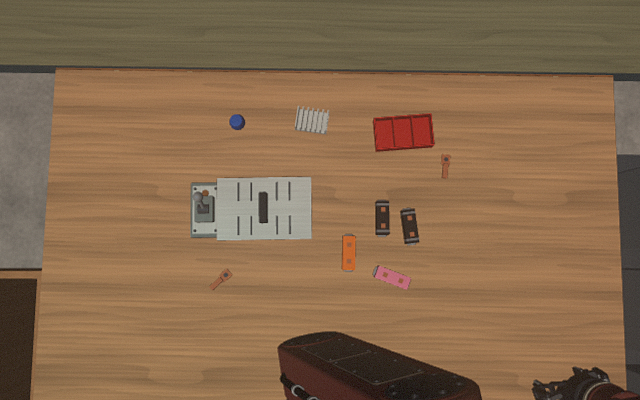

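View pics/side0.png

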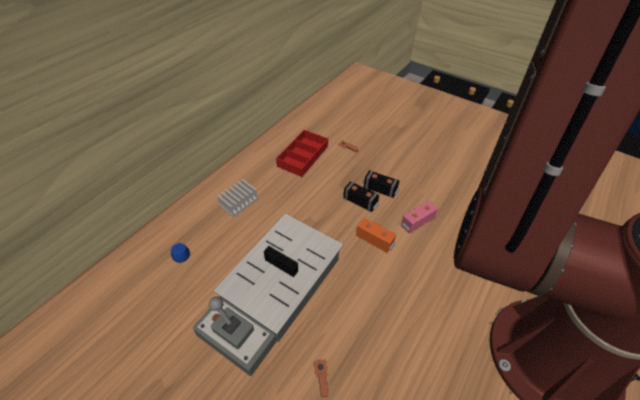

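The top view shows the charger (pod at left around (204,208), grip bar at (263,207)) and two black cells at (382,217) and (409,226). The orange one (348,252) and pink one (392,277) are decoys. The side view also shows only two cells. I'll enlarge this region.

```bash
cat > h.py <<'E'
import numpy as np,cv2
from scipy.spatial.transform import Rotation as R
def px(n,u,v,z,s=None):
    d=s or np.load(n+".npz"); K,T=d["K"],d["T"]
    if n=="wrist":
        x=(u-K[0,2])/K[0,0];y=(v-K[1,2])/K[1,1];t=np.hypot(x,y);r=np.array([x/t*np.sin(t),y/t*np.sin(t),np.cos(t)]) if t>1e-9 else np.array([0,0,1.])
    else: r=np.array([(u-K[0,2])/K[0,0],(v-K[1,2])/K[1,1],1])
    d=T[:3,:3]@r; o=T[:3,3]; return o+d*(z-o[2])/d[2]
def proj(s,p):
    K,T=s["K"],s["T"]; q=T[:3,:3].T@(np.asarray(p)-T[:3,3]); 
    return K[0,0]*q[0]/q[2]+K[0,2],K[1,1]*q[1]/q[2]+K[1,2]
E
python3 - <<'E'
import cv2
a=cv2.imread("pics/top0.png")[165:300,180:430]
cv2.imwrite("pics/c1.png",cv2.resize(a,None,fx=3.2,fy=3.2,interpolation=cv2.INTER_CUBIC))
E
```

```text
(no output)
```

View pics/c1.png

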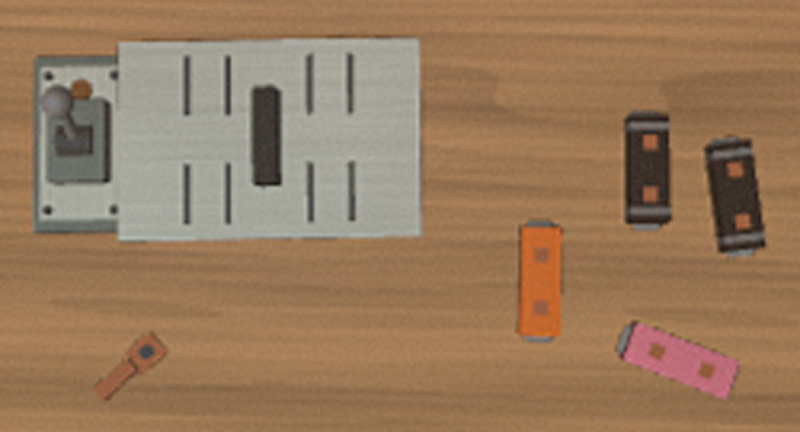

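Crop c1: the cover corners are at (118,42), (419,38), (421,235) and (118,240). The ball is at (57,101) and the bar spans (252–281, 87–185). Cell A's copper pads are at (650,142) and (651,194), cell B's at (735,169) and (742,221).

```bash
python3 - <<'E'
from h import *
f=lambda u,v,z:px("top",180+(u+.5)/3.2-.5,165+(v+.5)/3.2-.5,z)
C=np.array([f(*p,.068) for p in((118,42),(419,38),(421,235),(118,240))]); c=C.mean(0)
print("cover",C.round(4),c, np.linalg.norm(C[0]-C[1]),np.linalg.norm(C[0]-C[3]),np.linalg.norm(C[1]-C[2]))
xa=(C[0]-C[3]+C[1]-C[2]); ya=C[0]-C[1]+C[3]-C[2]
print("yaw x",np.degrees(np.arctan2(xa[1],xa[0])),"y",np.degrees(np.arctan2(-ya[0],ya[1])))
print("bar",f(266.5,136,.104)); print("ball",f(57,101,.123))
for n,a,b in(("A",(650,142),(651,194)),("B",(735,169),(742,221))):
    p,q=f(*a,.042),f(*b,.042);d=p-q; print(n,(p+q)/2,np.degrees(np.arctan2(d[1],d[0])),np.linalg.norm(d))
th=np.arctan2(-ya[0],ya[1]); 
for ang in(-.5,.5): print("ball exp",c[:2]+163e-3*np.array([-np.sin(th),np.cos(th)])+.07*np.sin(ang)*np.array([np.cos(th),np.sin(th)]))
print(R.from_rotvec([2.0444756,.33946,-2.0445431]).as_matrix().round(3))
E
```

```text
cover [[0.6309 0.3085 0.068 ]
 [0.638  0.0577 0.068 ]
 [0.4743 0.0533 0.068 ]
 [0.4664 0.3028 0.068 ]] [0.5524143  0.18055048 0.068     ] 0.2509803344382089 0.1646377860790205 0.1637562065019863
yaw x 1.774204702122301 y 1.7323378945133032
bar [0.55120532 0.17862706 0.104     ]
ball [0.57505847 0.34422955 0.123     ]
A [ 0.53427242 -0.13870624  0.042     ] 1.262926953405118 0.04386581046999106
B [ 0.512674   -0.21270698  0.042     ] 7.537504834870094 0.04400905348820581
ball exp [0.5139423  0.34246145]
ball exp [0.58103119 0.3444905 ]
[[-0.     0.322 -0.947]
 [ 0.001 -0.947 -0.322]
 [-1.    -0.001 -0.   ]]
```

Measurements agree with the given sizes (250 × 164 mm plate, 44 mm pad spacing, ball within 6 mm of the on pose). Charger is at (0.552, 0.180), yaw 1.75°. I'll turn the tool to the charger's yaw and travel towards the toggle.

```bash
cat > go.py <<'E'
import sys,numpy as np
from h import *
from rig import sensors
# go.py x y z yawdeg : prints shift and turn (units) from measured pose; yaw = charger-style yaw (tool y = -y axis)
s=sensors.observe(); M=R.from_rotvec(s["tool_rot"]).as_matrix()
a=[float(v) for v in sys.argv[1:]]
print("t %.2f"%s["clock"],"tcp",s["ee_pos"].round(4),"F",s["wrist_force"].round(1),"grip %.4f"%s["grip_width"])
if len(a)>=3:
    y=np.radians(a[3] if len(a)>3 else 1.75); W=np.array([[0,np.sin(y),-np.cos(y)],[0,-np.cos(y),-np.sin(y)],[-1,0,0]])
    print("shift",(M.T@(np.array(a[:3])-s["ee_pos"])/.25).round(3),"turn",(R.from_matrix(M.T@W).as_rotvec()/(np.pi/2)).round(3))
E
python3 -m crank '[[-1,0,-0.83,-0.9,0.189,0,0],[-1,0,-0.83,-0.9,0.189,0,0],[-1,0,-0.83,-0.9,0.189,0,0],[-1,0,-0.83,-0.9,0.189,0,0],[-1,0,-0.83,-0.9,0.189,0,0]]'; python3 go.py .628 .346 .2
```

```text
clock: 0.72
ee_pos: [0.3157, -0.2262, 0.2313]
tool_rot: [2.206, 0.034, -2.206]
wrist_force: [1.2, -0.1, 0.0]
grip_width: -0.0001
t 0.72 tcp [ 0.3157 -0.2262  0.2313] F [ 1.2 -0.1  0. ] grip -0.0001
shift [ 0.125 -2.249 -1.319] turn [ 0. -0.  0.]
```

```bash
python3 -m crank '[[-1,0,-1,-0.6,0,0,0],[-1,0,-1,-0.6,0,0,0],[-1,0,-1,-0.6,0,0,0],[-1,0,-1,-0.6,0,0,0],[-1,0,-1,-0.6,0,0,0]]' >/dev/null; python3 -m crank '[[-1,0,-1,-0.6,0,0,0],[-1,0,-1,-0.6,0,0,0],[-1,0,-1,-0.6,0,0,0],[-1,0,-1,-0.6,0,0,0],[-1,0,-1,-0.6,0,0,0]]'; python3 go.py .628 .346 .112
```

```text
clock: 1.98
ee_pos: [0.5926, 0.1581, 0.2306]
tool_rot: [2.174, 0.178, -2.186]
wrist_force: [1.0, 0.1, 0.2]
grip_width: 0.0001
t 1.98 tcp [0.5926 0.1581 0.2306] F [1.  0.1 0.2] grip 0.0001
shift [ 0.506 -0.708 -0.231] turn [0.056 0.003 0.028]
```

```bash
python3 -m crank '[[-1,0,0,0,0,0,0],[-1,0,0,0,0,0,0]]'; python3 go.py .628 .346 .2;
```

```text
clock: 2.22
ee_pos: [0.5911, 0.157, 0.231]
tool_rot: [2.175, 0.176, -2.187]
wrist_force: [0.5, 0.4, 0.2]
grip_width: 0.0
t 2.23 tcp [0.5911 0.157  0.231 ] F [0.5 0.4 0.2] grip 0.0000
shift [ 0.155 -0.727 -0.236] turn [0.056 0.003 0.028]
```

```bash
python3 -m crank '[[-1,0.155,-0.727,-0.236,0.056,0.003,0.028],[-1,0.155,-0.727,-0.236,0.056,0.003,0.028],[-1,0.155,-0.727,-0.236,0.056,0.003,0.028],[-1,0.155,-0.727,-0.236,0.056,0.003,0.028],[-1,0.155,-0.727,-0.236,0.056,0.003,0.028]]'>/dev/null; python3 go.py .628 .346 .112
```

```text
t 2.85 tcp [0.6443 0.1827 0.2039] F [-0.4  0.5  0.1] grip 0.0003
shift [ 0.401 -0.636 -0.029] turn [0.072 0.003 0.033]
```

```bash
python3 - <<'E'
from rig import sensors
s=sensors.observe();print(s["joint_pos"].round(3),s["qd"].round(2))
E
```

```text
[0.142 0.586 0.237 1.224 0.052 3.141] [0.02 0.09 0.11 0.02 0.01 0.  ]
```

Joint 6 is at its limit. I'll use the half-turned grasp instead.

```bash
sed -i 's/W=.*/W=np.array([[0,-np.sin(y),np.cos(y)],[0,np.cos(y),np.sin(y)],[-1,0,0]])/' go.py
python3 -m crank '[[-1,0,0,0,-0.59,0,0],[-1,0,0,0,-0.59,0,0],[-1,0,0,0,-0.59,0,0],[-1,0,0,0,-0.59,0,0],[-1,0,0,0,-0.59,0,0]]'>/dev/null;python3 -m crank '[[-1,0,0,0,-0.59,0,0],[-1,0,0,0,-0.59,0,0],[-1,0,0,0,-0.59,0,0],[-1,0,0,0,-0.59,0,0],[-1,0,0,0,-0.59,0,0]]'>/dev/null;python3 -m crank '[[-1,0,0,0,-0.59,0,0],[-1,0,0,0,-0.59,0,0],[-1,0,0,0,-0.59,0,0],[-1,0,0,0,-0.59,0,0],[-1,0,0,0,-0.59,0,0]]'>/dev/null; python3 go.py .628 .346 .2
```

```text
t 4.72 tcp [0.6442 0.1826 0.2043] F [0.  0.5 0.6] grip 0.0002
shift [ 0.051  0.623 -0.2  ] turn [-0.155 -0.009 -0.032]
```

```bash
python3 -m crank '[[-1,0.05,0.623,-0.2,-0.155,-0.009,-0.032],[-1,0.05,0.623,-0.2,-0.155,-0.009,-0.032],[-1,0.05,0.623,-0.2,-0.155,-0.009,-0.032],[-1,0.05,0.623,-0.2,-0.155,-0.009,-0.032],[-1,0.05,0.623,-0.2,-0.155,-0.009,-0.032]]'>/dev/null; python3 go.py .628 .346 .112
```

```text
t 5.35 tcp [0.6291 0.3454 0.2001] F [-0.5 -0.6 -0.2] grip 0.0002
shift [ 0.352  0.003 -0.004] turn [-0.003 -0.     0.   ]
```

```bash
python3 -m crank '[[-1,0.352,0,0,0,0,0],[-1,0.352,0,0,0,0,0],[-1,0.352,0,0,0,0,0]]'; python3 -m crank '[[-1,0,0,-0.1,0,0,0],[-1,0,0,-0.18,0,0,0],[-1,0,0,-0.26,0,0,0],[-1,0,0,-0.34,0,0,0],[-1,0,0,-0.35,0,0,0]]'; python3 go.py; python3 - <<'E'
from rig import cams
import cv2
s=cams.snapshot("side");cv2.imwrite("pics/s1.png",cv2.resize(s["pixels"][200:380,150:390],None,fx=3,fy=3))
E
```

```text
clock: 5.72
ee_pos: [0.6281, 0.3436, 0.1102]
tool_rot: [-0.02, 1.575, 0.016]
wrist_force: [0.5, -0.6, 0.7]
grip_width: -0.0
clock: 6.35
ee_pos: [0.5421, 0.3435, 0.1144]
tool_rot: [-0.019, 1.568, 0.02]
wrist_force: [-0.2, -0.1, 0.0]
grip_width: 0.0001
t 6.35 tcp [0.5421 0.3435 0.1144] F [-0.2 -0.1  0. ] grip 0.0001
```

View pics/s1.png

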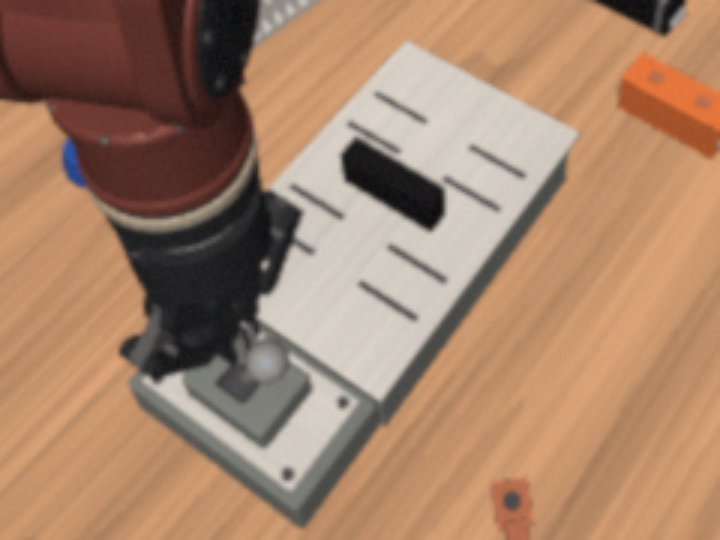

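The picture shows the ball pushed over, at side pixel (238,320), with the gripper behind it. I'll press gently until I feel the stop.

```bash
python3 -c "
from h import *
print(px('side',238.3,320,.123),px('side',238.3,320,.13))"; python3 -m crank '[[-1,0,0,-0.02,0,0,0],[-1,0,0,-0.03,0,0,0],[-1,0,0,-0.03,0,0,0]]';python3 -m crank '[[-1,0,0,-0.012,0,0,0],[-1,0,0,-0.024,0,0,0],[-1,0,0,-0.024,0,0,0]]'
```

```text
[0.51993709 0.34207254 0.123     ] [0.51695409 0.34385384 0.13      ]
clock: 6.78
ee_pos: [0.5384, 0.3436, 0.1132]
tool_rot: [-0.018, 1.563, 0.019]
wrist_force: [11.8, -0.6, -2.6]
grip_width: -0.0002
clock: 7.15
ee_pos: [0.5379, 0.3436, 0.1136]
tool_rot: [-0.016, 1.554, 0.018]
wrist_force: [33.7, 0.0, -18.4]
grip_width: 0.0002
```

The toggle is hard against its off stop. Next I'll back off and go over the grip bar.

```bash
python3 -m crank '[[-1,0,0,0.1,0,0,0],[-1,-0.1,0,0.12,0,0,0],[-1,-0.35,0,0.12,0,0,0],[-1,-0.35,0,0.12,0,0,0]]'>/dev/null; python3 go.py .5515 .179 .2
```

```text
t 7.65 tcp [0.5612 0.3452 0.2048] F [1.1 0.9 0.2] grip 0.0004
shift [ 0.017 -0.664 -0.055] turn [-0.004  0.005 -0.002]
```

```bash
python3 -m crank '[[0.2,0.017,-0.664,-0.055,-0.004,0.005,-0.002],[0.2,0.017,-0.664,-0.055,-0.004,0.005,-0.002],[0.2,0.017,-0.664,-0.055,-0.004,0.005,-0.002],[0.2,0.017,-0.664,-0.055,-0.004,0.005,-0.002],[0.2,0.017,-0.664,-0.055,-0.004,0.005,-0.002]]'>/dev/null; python3 - <<'E'
from rig import cams
import cv2,numpy as np
s=cams.snapshot("wrist");cv2.imwrite("pics/w1.png",s["pixels"]);np.savez("wrist.npz",K=s["K"],T=s["T"])
s=cams.snapshot("top");cv2.imwrite("pics/t2.png",cv2.resize(s["pixels"][160:240,180:260],None,fx=5,fy=5))
a=np.hstack([cv2.resize(cv2.imread("pics/w1.png"),(480,300)),cv2.resize(cv2.imread("pics/t2.png"),(300,300))]);cv2.imwrite("pics/m1.png",a)
E
python3 go.py .5515 .179 .074
```

```text
t 8.38 tcp [0.5486 0.1787 0.1952] F [ 0.   0.  -0.8] grip 0.0511
shift [0.485 0.002 0.015] turn [ 0.001 -0.005  0.002]
```

View pics/m1.png

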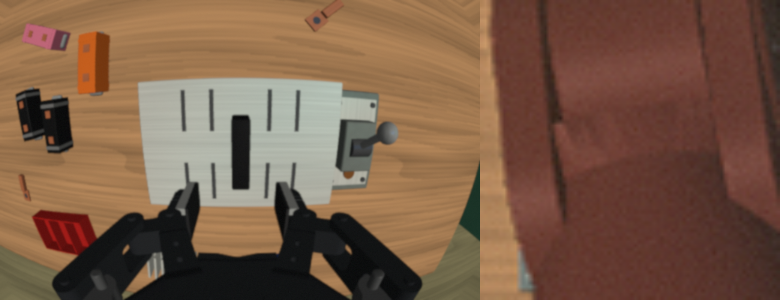

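The wrist view shows the bar between the open fingers and the toggle leaning towards the robot (off). The cover is undisturbed. Next I'll descend and grip.

```bash
python3 -m crank '[[0.2,0.25,0,0.01,0,-0.005,0],[0.2,0.42,0,0.012,0,-0.005,0],[0.2,0.485,0,0.012,0,-0.005,0],[0.2,0.485,0,0.012,0,-0.005,0]]' 60; python3 -m crank '[[-1,0,0,0,0,0,0],[-1,0,0,0,0,0,0],[-1,0,0,0,0,0,0],[-1,0,0,0,0,0,0]]' 60;python3 go.py .5515 .179 .074
```

```text
clock: 8.88
ee_pos: [0.5502, 0.178, 0.0738]
tool_rot: [-0.028, 1.572, 0.023]
wrist_force: [0.0, 0.6, 0.1]
grip_width: 0.0511
clock: 9.38
ee_pos: [0.5521, 0.1784, 0.0762]
tool_rot: [-0.026, 1.567, 0.024]
wrist_force: [-0.3, 3.0, 6.0]
grip_width: 0.0191
t 9.38 tcp [0.5521 0.1784 0.0762] F [-0.3  3.   6. ] grip 0.0191
shift [ 0.009  0.003 -0.002] turn [0.001 0.002 0.001]
```

```bash
python3 -m crank '[[-1,-0.1,0,0,0,0,0],[-1,-0.3,0,0,0,0,0],[-1,-0.5,0,0,0,0,0],[-1,-0.5,0,0,0,0,0]]' 90; python3 -m crank '[[-1,0,-0.2,-0.03,0,0,0],[-1,0,-0.4,-0.06,0,0,0],[-1,0,-0.6,-0.08,0,0,0],[-1,0,-0.8,-0.1,0,0,0],[-1,0,-0.8,-0.1,0,0,0]]'>/dev/null;python3 -m crank '[[-1,0,-0.2,-0.03,0,0,0],[-1,0,-0.4,-0.06,0,0,0],[-1,0,-0.6,-0.08,0,0,0],[-1,0,-0.8,-0.1,0,0,0],[-1,0,-0.8,-0.1,0,0,0]]'>/dev/null;python3 go.py .47 -.41 .2
```

```text
clock: 9.88
ee_pos: [0.553, 0.1783, 0.2036]
tool_rot: [-0.026, 1.563, 0.023]
wrist_force: [0.3, -1.0, -6.6]
grip_width: 0.0188
t 11.12 tcp [ 0.5125 -0.2259  0.1993] F [ 0.1  0.7 -5.6] grip 0.0184
shift [ 0.    -0.731 -0.19 ] turn [-0.002 -0.001  0.002]
```

```bash
python3 -m crank '[[-1,0,-0.2,-0.05,0,0,0],[-1,0,-0.4,-0.1,0,0,0],[-1,0,-0.6,-0.15,0,0,0],[-1,0,-0.75,-0.18,0,0,0],[-1,0,-0.75,-0.18,0,0,0]]'>/dev/null;python3 -m crank '[[-1,0.2,0,0,0,0,0],[-1,0.4,0,0,0,0,0],[-1,0.6,0,0,0,0,0],[-1,0.64,0,0,0,0,0],[-1,0.64,0,0,0,0,0]]'; python3 go.py .47 -.41 .0245
```

```text
clock: 12.38
ee_pos: [0.4745, -0.4119, 0.0415]
tool_rot: [-0.028, 1.571, 0.023]
wrist_force: [-0.1, -0.7, -5.2]
grip_width: 0.0189
t 12.38 tcp [ 0.4745 -0.4119  0.0415] F [-0.1 -0.7 -5.2] grip 0.0189
shift [ 0.068  0.009 -0.018] turn [ 0.001 -0.     0.002]
```

```bash
python3 -m crank '[[-1,0.035,0,0,0,0,0],[-1,0.062,0,0,0,0,0],[-1,0.066,0,0,0,0,0],[-1,0.066,0,0,0,0,0]]'; python3 go.py; python3 -m crank '[[0.2,0,0,0,0,0,0],[0.2,0,0,0,0,0,0],[0.2,0,0,0,0,0,0]]';python3 -m crank '[[0.2,-0.1,0,0,0,0,0],[0.2,-0.4,0,0,0,0,0],[0.2,-0.66,0,0,0,0,0],[0.2,-0.66,0,0,0,0,0]]'>/dev/null; python3 go.py .525 -.19 .2
```

```text
clock: 12.88
ee_pos: [0.474, -0.413, 0.0248]
tool_rot: [-0.027, 1.571, 0.022]
wrist_force: [-0.7, 0.5, -6.0]
grip_width: 0.0184
t 12.88 tcp [ 0.474  -0.413   0.0248] F [-0.7  0.5 -6. ] grip 0.0184
clock: 13.25
ee_pos: [0.4742, -0.4132, 0.025]
tool_rot: [-0.028, 1.57, 0.021]
wrist_force: [0.1, 0.2, 0.5]
grip_width: 0.0512
t 13.75 tcp [ 0.4756 -0.414   0.1945] F [-0.2 -0.2 -1.1] grip 0.0511
shift [-0.029  0.889  0.226] turn [0.001 0.003 0.006]
```

```bash
python3 -m crank '[[0.2,-0.03,0.889,0.226,0,0,0],[0.2,-0.03,0.889,0.226,0,0,0],[0.2,-0.03,0.889,0.226,0,0,0],[0.2,-0.03,0.889,0.226,0,0,0],[0.2,-0.03,0.889,0.226,0,0,0]]'>/dev/null; python3 - <<'E'
from rig import cams
import cv2,numpy as np
s=cams.snapshot("wrist");cv2.imwrite("pics/w2.png",s["pixels"]);np.savez("wrist.npz",K=s["K"],T=s["T"])
E
python3 go.py .535 -.139 .1
```

```text
t 14.43 tcp [ 0.5235 -0.1873  0.1959] F [ 0.3 -0.4  0.3] grip 0.0513
shift [0.383 0.193 0.053] turn [ 0.002 -0.     0.002]
```

View pics/w2.png

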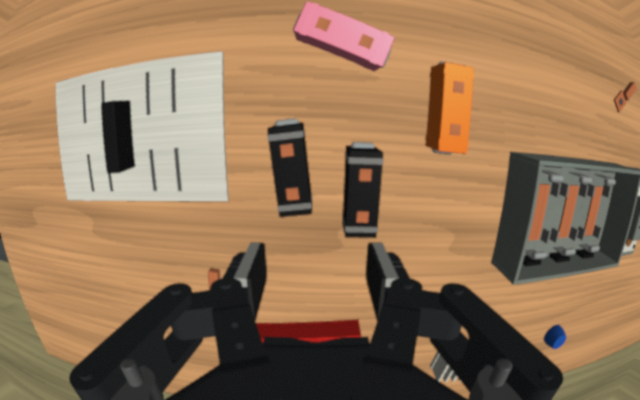

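Wrist view: the cover is set down at left. Cell B's pads are at (287,150) and (293,194), cell A's at (365,175) and (363,217). The tub is open at right with three bays.

```bash
python3 - <<'E'
from h import *
for a,b in(((365,175),(363,217)),((287,150),(293,194))):
    p,q=px("wrist",*a,.042),px("wrist",*b,.042);d=q-p;print((p+q)/2,np.degrees(np.arctan2(d[1],d[0])),np.linalg.norm(d))
for a in((517,152),(505,280)): print(px("wrist",*a,.062))
E
```

```text
[ 0.53619658 -0.13678505  0.042     ] 1.946863104544898 0.04411907015745003
[ 0.51430147 -0.21153609  0.042     ] 8.600230056401193 0.044545344172529144
[0.47567498 0.02284925 0.062     ]
[0.62871662 0.0474861  0.062     ]
```

```bash
python3 -m crank '[[0.2,0.1,0.198,0.046,0,0,0],[0.2,0.38,0.198,0.046,0,0,0],[0.2,0.55,0.198,0.046,0,0,0],[0.2,0.7,0.198,0.046,0,0,0],[0.2,0.744,0.198,0.046,0,0,0]]'; python3 -m crank '[[0.2,0,0,0,0,0,0],[-1,0,0,0,0,0,0],[-1,0,0,0,0,0,0],[-1,0,0,0,0,0,0],[-1,0,0,0,0,0,0]]' 100;python3 go.py
```

```text
clock: 15.05
ee_pos: [0.5314, -0.1397, 0.0077]
tool_rot: [-0.025, 1.575, 0.022]
wrist_force: [-0.4, 1.0, 0.8]
grip_width: 0.0516
clock: 15.68
ee_pos: [0.5346, -0.1398, 0.012]
tool_rot: [-0.028, 1.568, 0.021]
wrist_force: [-0.8, -0.5, 6.9]
grip_width: 0.0325
t 15.68 tcp [ 0.5346 -0.1398  0.012 ] F [-0.8 -0.5  6.9] grip 0.0325
```

```bash
python3 -m crank '[[-1,-0.2,0,0,0,0,0],[-1,-0.4,0,0,0,0,0],[-1,-0.55,0,0,0,0,0],[-1,-0.6,0,0,0,0,0]]'>/dev/null; python3 -m crank '[[-1,0,0.2,0.02,0,0,0],[-1,0,0.4,0.04,0,0,0],[-1,0,0.5,0.06,0,0,0],[-1,0,0.5,0.06,0,0,0]]' >/dev/null; python3 - <<'E'
from rig import cams
import cv2,numpy as np
s=cams.snapshot("wrist");cv2.imwrite("pics/w3.png",s["pixels"]);np.savez("wrist.npz",K=s["K"],T=s["T"]);print(s["K"])
t=cams.snapshot("top");cv2.imwrite("pics/t3.png",t["pixels"])
a=np.vstack([cv2.resize(s["pixels"][60:300,320:640],(640,480)) ]);cv2.imwrite("pics/m3.png",a)
E
python3 go.py .5543 .1166 .15
```

```text
[[309.70691629   0.         315.80409155]
 [  0.         309.70691629 199.21116697]
 [  0.           0.           1.        ]]
t 16.77 tcp [ 0.544  -0.0134  0.159 ] F [ 0.1  0.8 -4. ] grip 0.0328
shift [0.034 0.518 0.058] turn [ 0.001 -0.001  0.002]
```

View pics/m3.png

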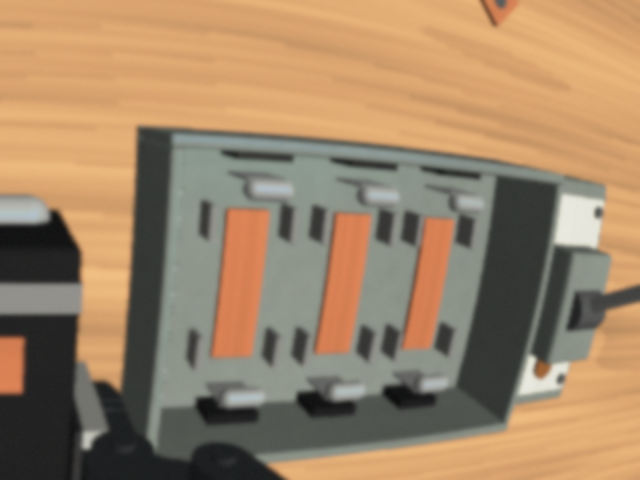

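View pics/t3.png

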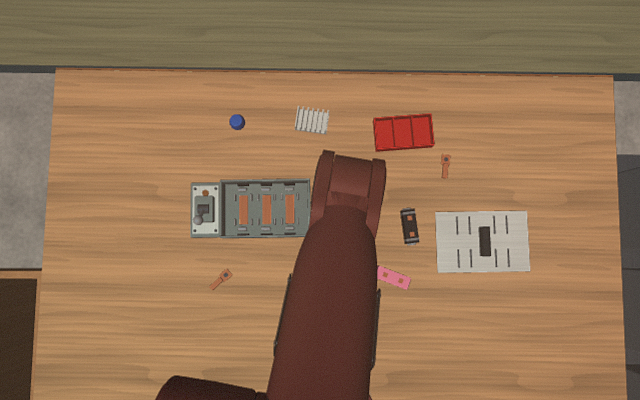

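The tub is open with its copper plates in view: bay0's plate is centred near (241,283) in the crop, bay1 (344,284), bay2 (429,284). The top view confirms there are only two black cells, that B hasn't moved, and where the cover lies. Next I'll fix the bay positions.

```bash
python3 - <<'E'
from h import *
P=[[(227,209),(270,210),(255,358),(212,357)],[(335,213),(371,213),(355,355),(317,354)],[(424,218),(454,219),(435,350),(404,350)]]
for i,q in enumerate(P):
    X=np.array([px("wrist",320+(u+.5)/2-.5,60+(v+.5)/2-.5,.015) for u,v in q]);d=X[3]+X[2]-X[0]-X[1];print("w bay",i,X.mean(0).round(4),np.degrees(np.arctan2(d[1],d[0])).round(2))
a=cv2.imread("pics/t3.png")[185:235,222:308].astype(int)
m=((a[...,2]-a[...,0]>60)).astype(np.uint8)
n,l,st,c=cv2.connectedComponentsWithStats(m)
for k in range(1,n):
    if st[k,4]>80: print("top",st[k],px("top",c[k][0]+222,c[k][1]+185,.015).round(4))
th=np.radians(1.75)
for k in(-1,0,1): print("exp",.5524-np.sin(th)*.064*k,.1806+np.cos(th)*.064*k)
E
```

```text
w bay 0 [0.5573 0.1172 0.015 ] 2.98
w bay 1 [0.5553 0.1819 0.015 ] 4.58
w bay 2 [0.5533 0.246  0.015 ] 4.81
top [ 63   9   9  29 235] [0.5571 0.1158 0.015 ]
top [ 17  11   9  28 252] [0.5512 0.2433 0.015 ]
top [ 40  10   9  29 234] [0.5536 0.1787 0.015 ]
exp 0.5543544648454286 0.11662985018645039
exp 0.5524 0.1806
exp 0.5504455351545714 0.24457014981354963
```

Both cameras agree within about 3 mm. Bay0 is at about (0.556, 0.117).

```bash
python3 -m crank '[[-1,0,0.2,0.02,0,0,0],[-1,0,0.4,0.04,0,0,0],[-1,0,0.518,0.06,0,0,0],[-1,0,0.518,0.06,0,0,0],[-1,0,0.518,0.06,0,0,0]]'>/dev/null; python3 go.py .5557 .1166 .045 2
```

```text
t 17.40 tcp [0.5553 0.1155 0.1589] F [ 0.9 -0.3 -3.5] grip 0.0327
shift [0.456 0.006 0.002] turn [-0.003 -0.001  0.002]
```

```bash
python3 -m crank '[[-1,0.1,0.005,0.003,0,0,0],[-1,0.25,0.005,0.005,0,0,0],[-1,0.4,0.005,0.005,0,0,0],[-1,0.45,0.005,0.005,0,0,0],[-1,0.45,0.005,0.005,0,0,0]]'; python3 go.py .5557 .1166 .041 2; python3 -m crank '[[-1,0.01,0,0,0,0,0],[-1,0.02,0,0,0,0,0],[-1,0.03,0,0,0,0,0],[-1,0.03,0,0,0,0,0]]'
```

```text
clock: 18.02
ee_pos: [0.5564, 0.1167, 0.0467]
tool_rot: [-0.026, 1.572, 0.021]
wrist_force: [-0.6, -0.7, -2.0]
grip_width: 0.0327
t 18.02 tcp [0.5564 0.1167 0.0467] F [-0.6 -0.7 -2. ] grip 0.0327
shift [ 0.023 -0.    -0.003] turn [-0.003 -0.001  0.002]
clock: 18.52
ee_pos: [0.557, 0.1176, 0.0408]
tool_rot: [-0.027, 1.569, 0.022]
wrist_force: [-6.7, -1.1, 11.9]
grip_width: 0.0328
```

Contact came on the noses at the expected height. There's some side force in x, so I'll ease that and push on.

```bash
python3 -m crank '[[-1,0.01,0,-0.006,0,0,0],[-1,0.02,0,-0.006,0,0,0],[-1,0.03,0,-0.006,0,0,0]]'; python3 -m crank '[[-1,0.012,0,0,0,0,0],[-1,0.02,0,0,0,0,0]]'
```

```text
clock: 18.9
ee_pos: [0.5565, 0.1177, 0.0334]
tool_rot: [-0.027, 1.567, 0.022]
wrist_force: [-0.4, 0.7, 2.5]
grip_width: 0.0325
clock: 19.15
ee_pos: [0.5555, 0.1175, 0.0263]
tool_rot: [-0.027, 1.57, 0.022]
wrist_force: [2.4, -0.3, -1.1]
grip_width: 0.0326
```

It has snapped home (0.0263 against the expected 0.026). I'll release it and go for cell B.

```bash
python3 -m crank '[[0.2,0,0,0,0,0,0],[0.2,0,0,0,0,0,0],[0.2,0,0,0,0,0,0]]'; python3 -m crank '[[0.2,-0.1,0,0,0,0,0],[0.2,-0.35,0,0,0,0,0],[0.2,-0.6,0,0,0,0,0],[0.2,-0.6,0,0,0,0,0]]'>/dev/null; python3 -m crank '[[0.2,0,-0.25,0,0,0,0],[0.2,0,-0.5,0,0,0,0],[0.2,0,-0.75,0,0,0,0],[0.2,0,-0.95,0,0,0,0],[0.2,0,-0.95,0,0,0,0]]'>/dev/null; python3 - <<'E'
from rig import cams
import cv2,numpy as np
s=cams.snapshot("wrist");cv2.imwrite("pics/w4.png",s["pixels"]);np.savez("wrist.npz",K=s["K"],T=s["T"])
E
python3 go.py .5138 -.212 .18 8.1
```

```text
clock: 19.52
ee_pos: [0.5552, 0.1174, 0.027]
tool_rot: [-0.027, 1.571, 0.022]
wrist_force: [0.5, 0.5, -0.5]
grip_width: 0.0512
t 20.70 tcp [ 0.562  -0.1207  0.1768] F [-0.4  0.3 -0.3] grip 0.0510
shift [-0.012 -0.36  -0.203] turn [-0.072 -0.001  0.002]
```

View pics/w4.png

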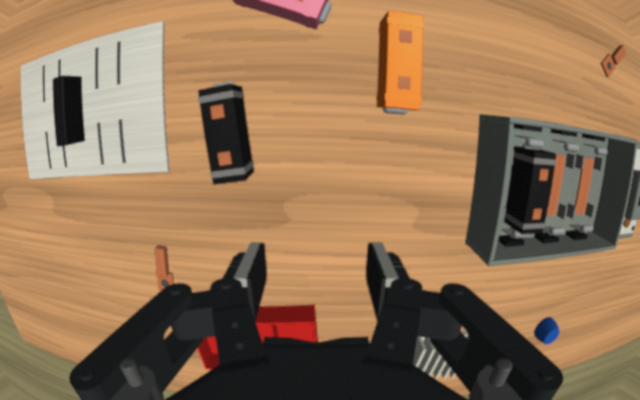

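Cell A sits low in bay0. Cell B's pads are at (218,112) and (225,158).

```bash
python3 - <<'E'
from h import *
p,q=px("wrist",218,112,.042),px("wrist",225,158,.042);d=q-p;print((p+q)/2,np.degrees(np.arctan2(d[1],d[0])),np.linalg.norm(d))
E
python3 -m crank '[[0.2,0,-0.365,-0.203,-0.072,0,0],[0.2,0,-0.365,-0.203,-0.072,0,0],[0.2,0,-0.365,-0.203,-0.072,0,0],[0.2,0,-0.365,-0.203,-0.072,0,0]]'>/dev/null;python3 go.py .5138 -.2119 .009 8.1
```

```text
[ 0.51434919 -0.21155262  0.042     ] 7.958676441765618 0.043509436492099006
t 21.20 tcp [ 0.5149 -0.2109  0.1777] F [-1.5 -0.5  0.4] grip 0.0512
shift [ 0.675 -0.002 -0.004] turn [ 0.002 -0.     0.002]
```

```bash
python3 -m crank '[[0.2,0.2,-0.002,0,0,0,0],[0.2,0.4,-0.002,0,0,0,0],[0.2,0.6,-0.002,0,0,0,0],[0.2,0.672,-0.002,0,0,0,0],[0.2,0.672,-0.002,0,0,0,0]]'; python3 -m crank '[[-1,0,0,0,0,0,0],[-1,0,0,0,0,0,0],[-1,0,0,0,0,0,0],[-1,0,0,0,0,0,0]]' 100;python3 go.py
```

```text
clock: 21.82
ee_pos: [0.5142, -0.2111, 0.0085]
tool_rot: [-0.116, 1.571, 0.114]
wrist_force: [0.1, 0.4, 0.5]
grip_width: 0.0517
clock: 22.32
ee_pos: [0.5158, -0.2132, 0.0112]
tool_rot: [-0.117, 1.566, 0.111]
wrist_force: [0.6, 3.8, 6.7]
grip_width: 0.0326
t 22.32 tcp [ 0.5158 -0.2132  0.0112] F [0.6 3.8 6.7] grip 0.0326
```

```bash
python3 -m crank '[[-1,-0.2,0,0,0,0,0],[-1,-0.4,0,0,0,0,0],[-1,-0.6,0,0,0,0,0],[-1,-0.6,0,0,0,0,0]]'>/dev/null; python3 -m crank '[[-1,0,0.2,0.02,0.068,0,0],[-1,0,0.4,0.03,0.068,0,0],[-1,0,0.6,0.04,0.068,0,0],[-1,0,0.8,0.05,0.068,0,0],[-1,0,0.8,0.05,0.068,0,0]]'>/dev/null;  python3 go.py .5535 .2452 .16 2
```

```text
t 23.45 tcp [ 0.4967 -0.01    0.158 ] F [-0.1 -0.5 -3.3] grip 0.0324
shift [-0.011  1.011  0.269] turn [ 0.004 -0.002  0.001]
```

```bash
python3 -m crank '[[-1,0,0.2,0.06,0,0,0],[-1,0,0.4,0.12,0,0,0],[-1,0,0.6,0.18,0,0,0],[-1,0,0.8,0.24,0,0,0],[-1,0,0.8,0.268,0,0,0]]'>/dev/null;  python3 -m crank '[[-1,0,0.1,0,0,0,0],[-1,0,0.2,0,0,0,0],[-1,0,0.2,0,0,0,0]]'>/dev/null; python3 go.py .5535 .2452 .045 2
```

```text
t 24.45 tcp [0.5557 0.2392 0.1573] F [-0.7 -0.3 -2. ] grip 0.0327
shift [ 0.449  0.026 -0.007] turn [ 0.002 -0.001  0.003]
```

```bash
python3 -m crank '[[-1,0,0.026,-0.008,0,0,0],[-1,0.2,0.026,-0.008,0,0,0],[-1,0.38,0.026,-0.008,0,0,0],[-1,0.435,0.026,-0.008,0,0,0],[-1,0.435,0.026,-0.008,0,0,0]]'; python3 go.py .5535 .2452 .045 2; python3 -m crank '[[-1,0.012,0,0,0,0,0],[-1,0.024,0,0,0,0,0],[-1,0.036,0,0,0,0,0],[-1,0.036,0,0,0,0,0]]'
```

```text
clock: 25.08
ee_pos: [0.5537, 0.2448, 0.0497]
tool_rot: [-0.032, 1.571, 0.026]
wrist_force: [-0.3, -0.3, -2.7]
grip_width: 0.0326
t 25.07 tcp [0.5537 0.2448 0.0497] F [-0.3 -0.3 -2.7] grip 0.0326
shift [ 0.019  0.002 -0.001] turn [ 0.001 -0.001  0.002]
clock: 25.58
ee_pos: [0.554, 0.2454, 0.0409]
tool_rot: [-0.032, 1.57, 0.027]
wrist_force: [0.9, -0.4, -2.7]
grip_width: 0.0326
```

```bash
python3 -m crank '[[-1,0.01,0,0,0,0,0],[-1,0.02,0,0,0,0,0],[-1,0.03,0,0,0,0,0]]'; python3 -m crank '[[-1,0.01,0,0,0,0,0],[-1,0.02,0,0,0,0,0]]'
```

```text
clock: 25.95
ee_pos: [0.5556, 0.2459, 0.0354]
tool_rot: [-0.031, 1.566, 0.028]
wrist_force: [-0.8, 0.0, 9.8]
grip_width: 0.0328
clock: 26.2
ee_pos: [0.5539, 0.2454, 0.028]
tool_rot: [-0.032, 1.57, 0.027]
wrist_force: [2.0, 1.3, -8.7]
grip_width: 0.0327
```

```bash
python3 -m crank '[[-1,0.009,0,0,0,0,0],[-1,0.009,0,0,0,0,0]]';python3 -m crank '[[0.2,0,0,0,0,0,0],[0.2,0,0,0,0,0,0],[0.2,0,0,0,0,0,0]]'; python3 -m crank '[[0.2,-0.1,0,0,0,0,0],[0.2,-0.35,0,0,0,0,0],[0.2,-0.6,0,0,0,0,0],[0.2,-0.6,0,0,0,0,0]]'>/dev/null; python3 -m crank '[[0.2,0,-0.25,-0.05,0,0,0],[0.2,0,-0.5,-0.05,0,0,0],[0.2,0,-0.75,-0.1,0,0,0],[0.2,0,-0.95,-0.1,0,0,0],[0.2,0,-0.95,-0.1,0,0,0]]'>/dev/null; python3 - <<'E'
from rig import cams
import cv2,numpy as np
s=cams.snapshot("wrist");cv2.imwrite("pics/w5.png",s["pixels"]);np.savez("wrist.npz",K=s["K"],T=s["T"])
E
python3 go.py .474 -.413 .2 1.75
```

```text
clock: 26.45
ee_pos: [0.5541, 0.2451, 0.0256]
tool_rot: [-0.032, 1.57, 0.027]
wrist_force: [4.2, -1.3, -7.9]
grip_width: 0.0326
clock: 26.82
ee_pos: [0.5535, 0.2453, 0.026]
tool_rot: [-0.032, 1.571, 0.027]
wrist_force: [0.7, 0.1, -0.5]
grip_width: 0.0513
t 28.00 tcp [0.5371 0.0061 0.1761] F [ 0.1  0.2 -1.1] grip 0.0509
shift [-0.09  -1.667 -0.31 ] turn [ 0.003 -0.001  0.002]
```

View pics/w5.png

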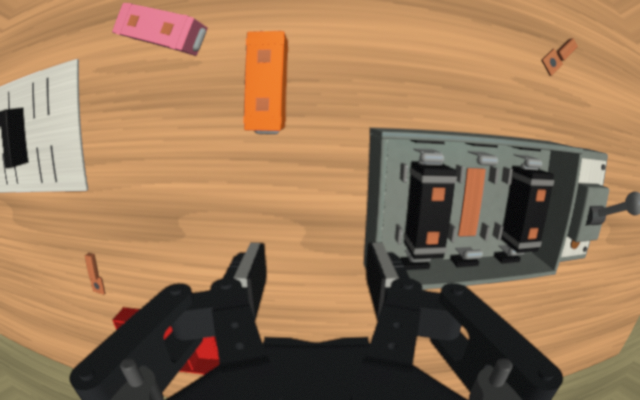

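Both cells sit low in their bays and the toggle is still off. Next is the cover; I'll check whether it has been knocked.

```bash
python3 -m crank '[[0.2,-0.05,-0.25,-0.05,0,0,0],[0.2,-0.08,-0.5,-0.1,0,0,0],[0.2,-0.09,-0.75,-0.15,0,0,0],[0.2,-0.09,-0.95,-0.17,0,0,0],[0.2,-0.09,-0.95,-0.17,0,0,0]]'>/dev/null; python3 -m crank '[[0.2,0,-0.25,-0.05,0,0,0],[0.2,0,-0.5,-0.1,0,0,0],[0.2,0,-0.7,-0.14,0,0,0],[0.2,0,-0.7,-0.14,0,0,0]]'>/dev/null; python3 - <<'E'
from rig import cams
import cv2,numpy as np
s=cams.snapshot("wrist");cv2.imwrite("pics/w6.png",s["pixels"]);np.savez("wrist.npz",K=s["K"],T=s["T"])
E
python3 go.py .474 -.413 .2 1.75
```

```text
t 29.18 tcp [ 0.476  -0.4071  0.1996] F [ 0.3 -0.2 -0. ] grip 0.0512
shift [-0.002 -0.023 -0.009] turn [ 0.004 -0.001  0.001]
```

View pics/w6.png

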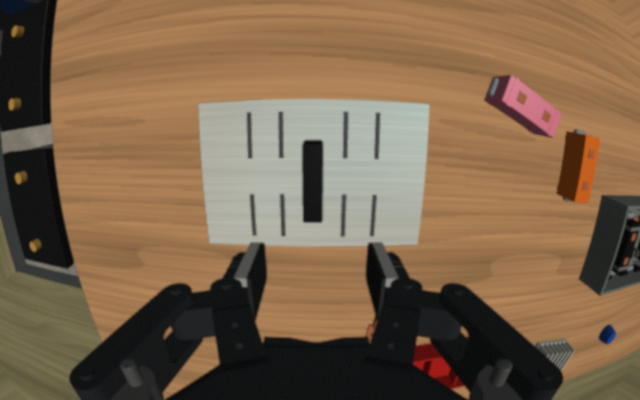

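The cover's plate corners are at (199,104), (429,104), (419,244) and (209,243); the bar spans (313,141) to (313,222).

```bash
python3 - <<'E'
from h import *
C=np.array([px("wrist",*p,.016) for p in((199,104),(429,104),(419,244),(209,243))]);d=C[2]+C[3]-C[0]-C[1];print(C.mean(0),np.degrees(np.arctan2(d[1],d[0])),np.linalg.norm(C[0]-C[1]))
p,q=px("wrist",313,141,.052),px("wrist",313,222,.052);d=q-p;print((p+q)/2,np.degrees(np.arctan2(d[1],d[0])),np.linalg.norm(d))
E
```

```text
[ 0.47590457 -0.41179312  0.016     ] 2.0494070652249246 0.24986033338903543
[ 0.47454588 -0.41216876  0.052     ] 1.966198160325662 0.08094450563755749
```

The cover hasn't moved. I'll re-grip it at the same spot.

```bash
python3 -m crank '[[0.2,0.2,-0.023,-0.008,0,0,0],[0.2,0.4,-0.023,-0.008,0,0,0],[0.2,0.6,-0.023,-0.008,0,0,0],[0.2,0.703,-0.023,-0.008,0,0,0],[0.2,0.703,-0.023,-0.008,0,0,0]]'; python3 -m crank '[[-1,0,0,0,0,0,0],[-1,0,0,0,0,0,0],[-1,0,0,0,0,0,0],[-1,0,0,0,0,0,0]]' 90; python3 go.py; python3 -m crank '[[-1,-0.2,0,0,0,0,0],[-1,-0.4,0,0,0,0,0],[-1,-0.6,0,0,0,0,0],[-1,-0.7,0,0,0,0,0],[-1,-0.7,0,0,0,0,0]]'; python3 go.py .5528 .1794 .2
```

```text
clock: 29.8
ee_pos: [0.4736, -0.4103, 0.0229]
tool_rot: [-0.031, 1.574, 0.032]
wrist_force: [-1.0, -0.6, 1.6]
grip_width: 0.0509
clock: 30.3
ee_pos: [0.4751, -0.4142, 0.0269]
tool_rot: [-0.033, 1.568, 0.026]
wrist_force: [0.6, 3.2, 6.9]
grip_width: 0.0185
t 30.30 tcp [ 0.4751 -0.4142  0.0269] F [0.6 3.2 6.9] grip 0.0185
clock: 30.92
ee_pos: [0.4748, -0.4142, 0.2023]
tool_rot: [-0.035, 1.568, 0.024]
wrist_force: [0.2, -0.0, -5.6]
grip_width: 0.0184
t 30.93 tcp [ 0.4748 -0.4142  0.2023] F [ 0.2 -0.  -5.6] grip 0.0184
shift [-0.006  2.361  0.401] turn [0.004 0.002 0.004]
```

```bash
python3 -m crank '[[-1,0,0.2,0.04,0,0,0],[-1,0,0.4,0.08,0,0,0],[-1,0,0.6,0.12,0,0,0],[-1,0,0.8,0.14,0,0,0],[-1,0,0.8,0.14,0,0,0]]'>/dev/null; python3 -m crank '[[-1,0,0.2,0.04,0,0,0],[-1,0,0.4,0.08,0,0,0],[-1,0,0.6,0.12,0,0,0],[-1,0,0.8,0.14,0,0,0],[-1,0,0.8,0.14,0,0,0]]'>/dev/null;python3 -m crank '[[-1,0,0.2,0.04,0,0,0],[-1,0,0.4,0.08,0,0,0],[-1,0,0.6,0.12,0,0,0],[-1,0,0.74,0.12,0,0,0],[-1,0,0.74,0.12,0,0,0]]'>/dev/null; python3 go.py .5537 .1794 .12
```

```text
t 32.80 tcp [0.5514 0.1761 0.1964] F [ 0.4 -0.2 -5.1] grip 0.0188
shift [0.306 0.014 0.01 ] turn [ 0.006 -0.001  0.002]
```

```bash
python3 -m crank '[[-1,0.1,0.014,0.01,0.005,0,0],[-1,0.25,0.014,0.01,0.005,0,0],[-1,0.36,0.014,0.01,0.005,0,0],[-1,0.4,0.014,0.01,0.005,0,0],[-1,0.4,0.014,0.01,0.005,0,0]]'; python3 go.py .5537 .1794 .0789
```

```text
clock: 33.42
ee_pos: [0.554, 0.1772, 0.0974]
tool_rot: [-0.026, 1.572, 0.02]
wrist_force: [0.5, 0.0, -4.7]
grip_width: 0.0182
t 33.42 tcp [0.554  0.1772 0.0974] F [ 0.5  0.  -4.7] grip 0.0182
shift [ 0.074  0.009 -0.001] turn [-0.001 -0.001  0.002]
```

```bash
python3 -m crank '[[-1,0.005,0.009,0,0,0,0],[-1,0.03,0.009,0,0,0,0],[-1,0.05,0.009,0,0,0,0],[-1,0.065,0.009,0,0,0,0],[-1,0.072,0.009,0,0,0,0]]'; python3 go.py .5537 .1794 .0789
```

```text
clock: 34.05
ee_pos: [0.554, 0.1804, 0.0795]
tool_rot: [-0.026, 1.571, 0.021]
wrist_force: [-0.5, -0.4, -4.7]
grip_width: 0.0182
t 34.05 tcp [0.554  0.1804 0.0795] F [-0.5 -0.4 -4.7] grip 0.0182
shift [ 0.002 -0.004 -0.001] turn [-0.    -0.     0.002]
```

The lip is inside the rim, so I'll release and look.

```bash
python3 -m crank '[[0.2,0.003,0,0,0,0,0],[0.2,0.003,0,0,0,0,0],[0.2,0.003,0,0,0,0,0],[0.2,0.003,0,0,0,0,0]]';python3 -m crank '[[0.2,-0.1,0,0,0,0,0],[0.2,-0.35,0,0,0,0,0],[0.2,-0.5,0,-0.1,0,0,0],[0.2,-0.5,0,-0.3,0,0,0],[0.2,-0.5,0,-0.35,0,0,0]]'>/dev/null; python3 - <<'E'
from rig import cams
import cv2,numpy as np
s=cams.snapshot("side");w=cams.snapshot("wrist");np.savez("wrist.npz",K=w["K"],T=w["T"])
cv2.imwrite("pics/m7.png",np.vstack([w["pixels"][:200],cv2.resize(s["pixels"][190:390,150:390],(480,400))[:, :].repeat(1,1) if 0 else np.hstack([cv2.resize(s["pixels"][190:390,150:390],(480,400)),np.zeros((400,160,3),np.uint8)])]))
E
python3 go.py .47 .344 .2
```

```text
clock: 34.55
ee_pos: [0.5544, 0.1804, 0.0793]
tool_rot: [-0.026, 1.57, 0.021]
wrist_force: [-0.3, 0.3, 0.0]
grip_width: 0.0514
t 35.27 tcp [0.4659 0.1783 0.2045] F [ 0.7  0.3 -0.1] grip 0.0514
shift [0.016 0.662 0.037] turn [-0.     0.     0.002]
```

View pics/m7.png

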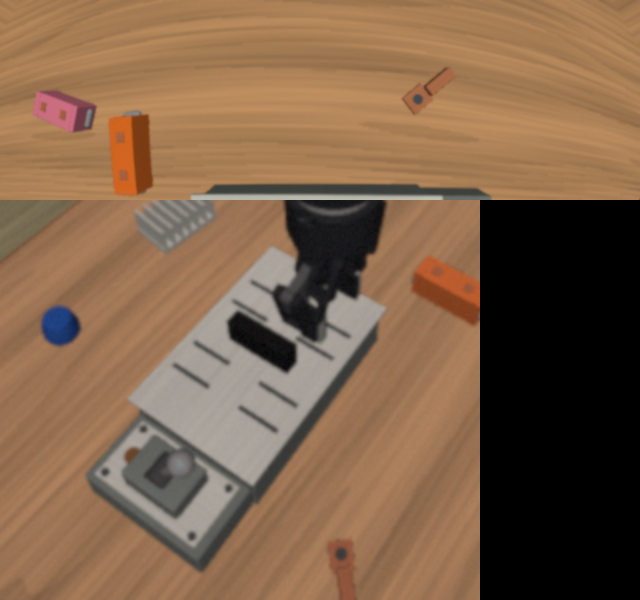

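The cover lies flush: its corners are within 1 px of the original seated view (about (279,334) and (342,244)). The toggle is still off. Now I'll throw it.

```bash
python3 -m crank '[[-1,0,0.662,0.02,0,0,0],[-1,0,0.662,0.02,0,0,0],[-1,0,0.662,0.02,0,0,0],[-1,0,0.662,0.02,0,0,0],[-1,0,0.662,0.02,0,0,0]]'>/dev/null; python3 go.py .47 .344 .112;python3 -m crank '[[-1,0.2,0,0,0,0,0],[-1,0.36,0,0,0,0,0],[-1,0.36,0,0,0,0,0]]'; python3 -m crank '[[-1,0,0,0.1,0,0,0],[-1,0,0,0.18,0,0,0],[-1,0,0,0.26,0,0,0],[-1,0,0,0.33,0,0,0],[-1,0,0,0.34,0,0,0]]'; python3 go.py
```

```text
t 35.90 tcp [0.4673 0.3436 0.2029] F [ 0.6 -1.4  0.8] grip -0.0001
shift [0.364 0.003 0.011] turn [-0.    -0.     0.003]
clock: 36.28
ee_pos: [0.4653, 0.3412, 0.1112]
tool_rot: [-0.027, 1.576, 0.017]
wrist_force: [0.6, -0.3, 1.1]
grip_width: -0.0
clock: 36.9
ee_pos: [0.5536, 0.3456, 0.1154]
tool_rot: [-0.024, 1.568, 0.02]
wrist_force: [0.4, 0.0, 0.7]
grip_width: 0.0001
t 36.90 tcp [0.5536 0.3456 0.1154] F [0.4 0.  0.7] grip 0.0001
```

```bash
python3 -m crank '[[-1,0,0,0.02,0,0,0],[-1,0,0,0.03,0,0,0],[-1,0,0,0.03,0,0,0]]'; python3 -m crank '[[-1,0,0,0.01,0,0,0],[-1,0,0,0.015,0,0,0],[-1,0,0,0.015,0,0,0]]'
```

```text
clock: 37.28
ee_pos: [0.5584, 0.3461, 0.1137]
tool_rot: [-0.027, 1.572, 0.021]
wrist_force: [-3.9, -1.9, 3.2]
grip_width: 0.0002
clock: 37.65
ee_pos: [0.5589, 0.346, 0.1135]
tool_rot: [-0.028, 1.578, 0.021]
wrist_force: [-16.5, -3.1, 12.5]
grip_width: -0.0002
```

The toggle is at its far stop. I'll back off, rise and check.

```bash
python3 -m crank '[[-1,0,0,-0.1,0,0,0],[-1,-0.05,0,-0.3,0,0,0],[-1,-0.35,0,-0.4,0,0,0],[-1,-0.45,0,-0.5,0,0,0],[-1,-0.45,0,-0.5,0,0,0]]'; python3 - <<'E'
from rig import cams
import cv2,numpy as np
s=cams.snapshot("side");t=cams.snapshot("top")
cv2.imwrite("pics/m8.png",np.hstack([cv2.resize(s["pixels"][190:390,150:350],(400,400)),cv2.resize(t["pixels"][160:260,180:280] ,(400,400))]))
E
```

```text
clock: 38.28
ee_pos: [0.4382, 0.3443, 0.2299]
tool_rot: [-0.025, 1.565, 0.025]
wrist_force: [-0.4, -0.9, 0.2]
grip_width: -0.0
```

View pics/m8.png

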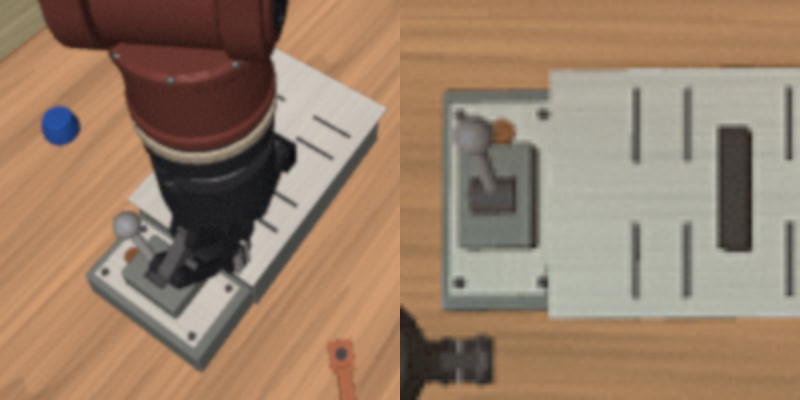

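The ball is at top pixel (198,193), farther over than at the start (y 197), and the cover is square on the rim. The gripper is clear, so I'm handing in.

```bash
python3 -c "
from rig import job;print(job.hand_in())"
```

```text
the job is handed in; nothing more can be done
None
```

The job is done and handed in at about 38 s of robot time. There was no verdict, so the results below rest on my own checks.

- **Off:** I pushed the toggle towards the robot until it reached its stop, with the cover still on. The force peaked at about 34 N there, more than needed.
- **Cells:** Only two cells were present. One is in bay0 and the other in bay2. The tool height matched full depth within about 1 mm for both, and I felt the bay2 clips pull the cell in. The last picture before covering showed both cells low and straight. There is no direct reading of the contact plates, but the wrist force in the readings between moves never passed about 12 N while pushing cells in.
- **Cover:** It had not moved while set aside. Back on the rim, its corners matched the original seated view to about 1 pixel. I did not measure how level it is any more closely.
- **On:** The toggle went fully away to its far stop (about 17 N). The top view shows the ball farther over than at the start.

**Disagreements:** The two cameras differed by up to 3 mm on the bay positions. Joint 6 reached its range limit early on, so I used the half-turned grasp from then on. I never touched the bystanders or look-alikes, and they looked undisturbed in the pictures.

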